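# Tighten the bearing cover's last two screws across

### The arm

A 6-joint arm with a two-finger parallel gripper is mounted at the origin on the work surface. World frame = base frame: x ahead of the robot, y to its left, z up, the work surface at z = 0. Lengths are in m, angles in rad, forces in N, time in s.
With the tool pointing down it reaches from about 0.275 to 0.775 m from the base axis. Payload 14.6 kg.
Tool frame: the origin (TCP) lies on the centre line of the jaws, within the pads' length; the fingertips stand 14 mm ahead of it and the grasp point (between the pads) lies 5 mm behind it; z points along the fingers, y is the direction in which the jaws open and shut (so a half turn about z gives the same grasp; the last joint's range is limited). The gripper opens to 85 mm and grips with 20 to 120 N. Pads are 22 mm wide; open, the fingers measure 114 mm over their backs; the gripper's body (76 mm by 85 mm) begins 54 mm behind the grasp point. The pads swing forward as they close: fully open they stand 13 mm farther back than shut.
Start: joints at [-0.155, 0.263, -0.048, 1.259, 0, 1.415], TCP at [0.525, -0, 0.245] pointing down, gripper open.
Joint ranges: [-2.65, 2.65], [-0.89, 1.7], [-1.18, 1.37], [-2.13, 2.11], [-1.35, 1.29], [-3.14, 3.14]. Speed limits (rad/s): [1.89, 1.89, 2.57, 2.79, 3.14, 3.14].

### API

Orientations are given as a unit quaternion [w, x, y, z].
In Python, from bench import * gives the robot as it stands.
- The arm moves only by the tool arm_command, never from a script. Its argument "targets" is text: rows parted by semicolons, each of 5 numbers parted by spaces: the opening, from 0 (shut) to 1 (fully open), then the shift along the world's x, y, z in cm, then the turn about the world's z in rad. In form: fingers tx ty tz yaw; .... A call has 1 to 12 rows; each row is the pose to reach, as a shift and turn from the pose measured when the call began; what a row does not reach only later rows make up. A row lasts 1/12 s, in which the tool goes at most 41.7 mm and 7.16 degrees, less where a joint would pass 70% of its speed; a pose out of reach is approached as far as the arm can. A call with a gripper value outside its range is refused whole. The fingers move at their own pace and stop on an object; "squeeze" is the grip in N (left out, the last holds). Time passes only in rows, so rows that repeat a pose let the fingers close. It gives the time, the measured TCP pose, the force and the opening at its end, in the units of the state.
- get_obs(): the state, without advancing time (a new reading comes with each control period).
- camera(name): name is "scene" or "side" or "wrist"; returns the picture (480x640x3 uint8, blue, green, red); there is no depth.
- camera_model(name): a dict with "mtx" (3x3 intrinsics, pixels), "camera_from_world" (4x4, takes a point from world to camera coordinates). Camera axes: x right, y up, looking along -z (the intrinsics and any distortion apply to the point x, -y, -z); pixel columns grow to the right and rows downward; lengths in m; the calibration is good to about 2 mm. The wrist camera is an equidistant fisheye: a pixel r from the principal point sees the ray r / f radians off the axis. A picture is of the moment at which its call begins: read the wrist's pose just before it. camera_model takes no time and is no camera call; for the wrist camera it gives the pose at the moment of the call.
- sign_off(): hands the job in, once; it reports no verdict.
The state is a dict: "clock": time; "qpos": joint angles; "qd": joint speeds; "joint_torque": joint torques, N m; "tcp_pos": TCP position; "tool_rot": TCP orientation; "wrist_force": force on the tool from outside, world axes, zero at the start; "torque": the same for the moment, N m; "grip_width": opening from 0.0 (shut) to 1.0 (fully open).
Only numpy, scipy, OpenCV 4.12 (cv2) and the standard library are available. Lean on these libraries where they do the work, as an engineer would, in place of code of your own. Each camera call takes 0.05 s, during which the arm holds its last target.

### The job

Two opposite screws of the blue bearing cover, the ones with plain steel bar heads, are still loose (the green pair is tight). Using only the red-handled fork wrench, gripper and arm clear of the cover, turn them clockwise: one about half way to its white line, then the opposite one until its bar lies along its line, then go back and finish the first. Leave the wrench standing upright on the bench top.

Things in the scene. Friction and masses are not known exactly. Their poses are not given: they have to be found in the camera images.
- cover: Blue disc, 228 mm wide, top at z 30 mm, on black plate 236 x 236 x 12; hub 60 wide to z 50. Fixed; origin: centre of underside, z up. Four screws 80 mm from the centre: loose, steel: screw_a at x +80, screw_b at x -80; tight, green: y +80, -80. Heads: bars 56 long, 10 thick, from z 38 to 52, centred on the screw, on 30 mm collars. Heights never change. White line along the radius at each.
- screw_a (a joint): Angle (rad) of the loose screw at cover x +80 mm; grows clockwise seen from above, starts at 0 to 0.2. Its bar lies (1.2 - angle) counter-clockwise from the cover's x axis: along its white line at 1.2, half way about 0.6. Tight from 1.0 on; end stop at 1.5. Stays where left; turning takes 0.12 N m.
- screw_b (a joint): The same for the loose screw at cover x -80 mm: its bar too lies (1.2 - angle) rad counter-clockwise from the cover's x axis.
- wrench: Loose, upright, 110 mm tall, 0.35 kg. Origin: centre of underside, z up. Grip: red T-bar 90 (x) x 20 (y), z 80 to 110. Stem 18 wide. Fork: bridge z 28 to 38, below it two jaws 56 long (x), 10 thick, slot between them 24 wide, along x, open ended. Slot fits over a bar from above, underside 34 to 40 mm above the bench; the screw follows after 0.25 rad of play. Half a turn makes no odds.
There are look-alikes about, which are no part of the job. What is shaped like the wrench but purple or turquoise is not meant.

How it is judged:
On the way, in this order (a step that is already met when the one before it is completed fails the run):
1. one loose screw is part way tight (0.35 to 0.95 rad) while the opposite one is still below 0.35 (((value of joint screw_a between 0.35 and 0.95 rad and value of joint screw_b below 0.35 rad) or (value of joint screw_b between 0.35 and 0.95 rad and value of joint screw_a below 0.35 rad))), for 0.2 s.
2. the opposite screw has been taken up too: both are beyond 0.35 rad (value of joint each of screw_a, screw_b above 0.35 rad), for 0.1 s.
3. both screws are tight (1.0 rad or more) (value of joint each of screw_a, screw_b above 1 rad), for 0.2 s.
At the end, for the whole second after the job is handed in: Both loose screws are turned to 1.0 rad or more (bar within about 0.2 rad short of its white line, or at most the 0.3 rad beyond it that the stop allows), and the wrench stands upright (within 0.1 rad) and still on the bench top itself, its underside less than 8 mm above it (all of step 3 and height (world z) of wrench below 0.008 m and angle between wrench's own z axis and vertical below 0.1 rad and linear speed of wrench below 0.03 m/s); the robot touches nothing.
It fails at once if one loose screw is beyond 0.95 rad while the opposite one is still below 0.35 (cover pulled down crooked) ((value of joint screw_a above 0.95 rad and value of joint screw_b below 0.35 rad) or (value of joint screw_b above 0.95 rad and value of joint screw_a below 0.35 rad)).
It fails at once if the gripper or arm touches the cover or its screws with more than 2 N (contact force between any of the fingers, the arm and cover above 2 N).
It also fails if it takes over 58 s, if anything falls off the work surface, if the arm or the gripper's body presses on something with over 40 N, if the wrist force passes 120 N, or if a joint passes its speed limit or range.

## Working session

There is one attempt and no reset: what is moved stays moved. The work goes in short steps, Python scripts to look and compute and a tool call to move; the robot and the scene stay as the last step left them, time stands still between calls to the robot, and variables do not carry over. Pictures are saved under pics/ and viewed, and the job is handed in when it is done.

Besides the shell and the picture viewer there is one more tool, called after ">>>" as name(argument=value, ...), one argument or row to a line, values as JSON. arm_command: Moves the arm, as the interface text tells. Its arguments: {"type":"object","properties":{"targets":{"type":"string"},"squeeze":{"type":"number"}},"required":["targets"]}

```bash
ls; mkdir -p pics; python3 - <<'E'
from bench import *
import cv2
o=get_obs();print(o)
for n in ["scene","side","wrist"]:
    m=camera_model(n);print(n,m)
    cv2.imwrite(f"pics/{n}0.png",camera(n))
E
```

```text
pics
{'clock': 0.0, 'qpos': array([-1.55291561e-01,  2.63499304e-01, -4.89199315e-02,  1.25941793e+00,
       -3.38598574e-05,  1.41549328e+00]), 'qd': array([-6.59894989e-04,  8.44599711e-04, -3.40580529e-05,  8.23614345e-04,
        1.78500832e-03,  6.28088183e-04]), 'joint_torque': array([ 6.28219332e-04, -6.37613010e+01,  3.84567368e+01,  1.37825581e-02,
        8.02127857e-07, -5.80562346e-05]), 'tcp_pos': array([5.24736937e-01, 3.10856685e-05, 2.44843584e-01]), 'tool_rot': array([-4.10507522e-04,  7.07102618e-01,  7.07110753e-01, -3.20324206e-04]), 'wrist_force': array([ 0.10158531,  0.11183093, -0.15186504]), 'torque': array([-0.00584393,  0.02368844,  0.00380778]), 'grip_width': 0.9986669958297344}
scene {'mtx': array([[623.32250132,   0.        , 318.96698966],
       [  0.        , 623.32250132, 233.29014799],
       [  0.        ,   0.        ,   1.        ]]), 'camera_from_world': array([[-0.37226869,  0.92810862,  0.0055141 ,  0.08504478],
       [-0.47042105, -0.19380286,  0.86089749,  0.16260856],
       [ 0.80007503,  0.31789123,  0.50874857, -1.47523067],
       [ 0.
[... 318 characters left out ...]
053,  0.53210551,  0.69157776, -0.29995461],
       [-0.45590824, -0.52015308,  0.72221081, -0.69283453],
       [ 0.        ,  0.        ,  0.        ,  1.        ]])}
wrist {'mtx': array([[371.64829954,   0.        , 318.3743401 ],
       [  0.        , 371.64829954, 233.42602828],
       [  0.        ,   0.        ,   1.        ]]), 'camera_from_world': array([[ 9.99999553e-01,  7.00041557e-04,  6.36296211e-04,
        -5.24268851e-01],
       [-4.83643944e-04,  9.56385772e-01, -2.92106182e-01,
         3.89164797e-02],
       [-8.13031110e-04,  2.92105744e-01,  9.56385682e-01,
        -3.79307931e-01],
       [ 0.00000000e+00,  0.00000000e+00,  0.00000000e+00,
         1.00000000e+00]])}
```

View pics/scene0.png

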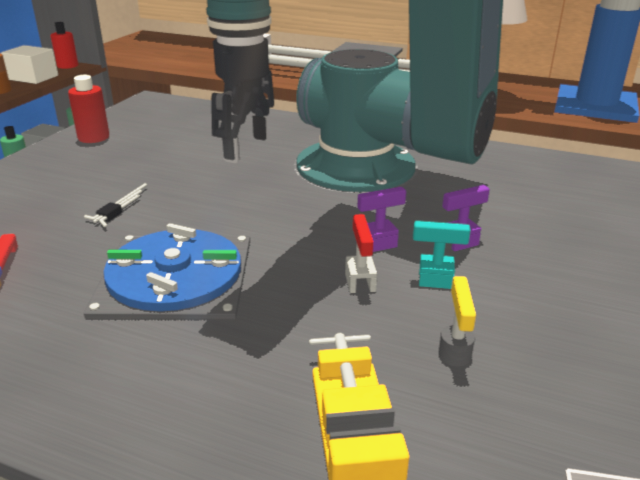

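View pics/side0.png

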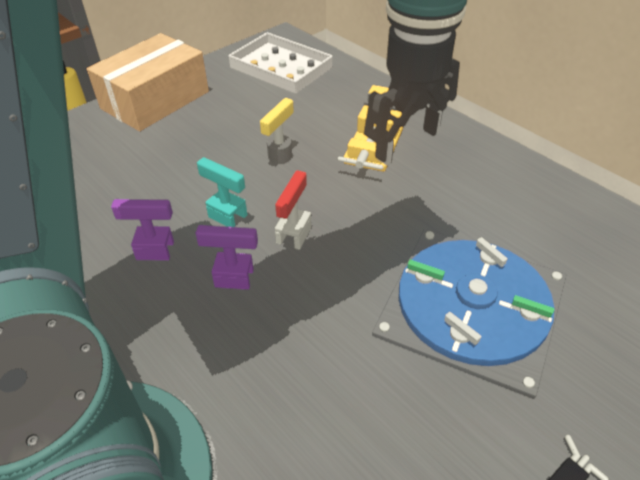

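View pics/wrist0.png

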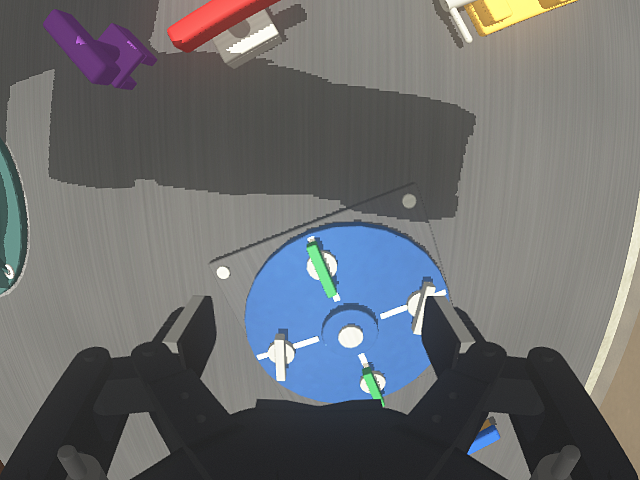

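```bash
cat > h.py <<'E'
from bench import *
import cv2, numpy as np
def proj(m,n,P):
    P=np.atleast_2d(P); T=m["camera_from_world"]; c=P@T[:3,:3].T+T[:3,3]
    c=c*[1,-1,-1]; K=m["mtx"]
    if n=="wrist":
        r=np.hypot(c[:,0],c[:,1]); th=np.arctan2(r,c[:,2]); s=th/np.maximum(r,1e-9)
        u=c[:,0]*s; v=c[:,1]*s
    else: u=c[:,0]/c[:,2]; v=c[:,1]/c[:,2]
    return np.c_[K[0,0]*u+K[0,2],K[1,1]*v+K[1,2]]
def back(m,n,uv,z):
    K=m["mtx"];T=m["camera_from_world"];R=T[:3,:3];C=-R.T@T[:3,3]
    uv=np.atleast_2d(uv).astype(float);a=(uv[:,0]-K[0,2])/K[0,0];b=(uv[:,1]-K[1,2])/K[1,1]
    if n=="wrist":
        r=np.hypot(a,b);d=np.c_[a/r*np.sin(r),b/r*np.sin(r),np.cos(r)]
    else: d=np.c_[a,b,np.ones_like(a)]
    d=(d*[1,-1,-1])@R
    return C+d*((z-C[2])/d[:,2])[:,None]
E
python3 - <<'E'
from h import *
for n in ["scene","side","wrist"]:
    im=cv2.imread(f"pics/{n}0.png")
    crop={"scene":(80,200,200,130),"side":(360,220,220,180),"wrist":(200,170,290,240)}[n]
    x,y,w,h=crop
    cv2.imwrite(f"pics/{n}0c.png",cv2.resize(im[y:y+h,x:x+w],None,fx=2.7,fy=2.4 if n=="wrist" else 2.7,interpolation=cv2.INTER_CUBIC))
mw=camera_model("wrist")
print(back(mw,"wrist",[[350,337]],.05),back(mw,"wrist",[[409,201],[223,272]],.012))
for n,p in [("scene",[172,253]),("side",[478,287])]: print(n,back(camera_model(n),n,[p],.05))
E
```

```text
[[ 0.55697993 -0.1367298   0.05      ]] [[ 0.6164033  -0.00230565  0.012     ]
 [ 0.42121678 -0.08047176  0.012     ]]
scene [[ 0.56143605 -0.13155555  0.05      ]]
side [[ 0.55351203 -0.1395101   0.05      ]]
```

View pics/wrist0c.png

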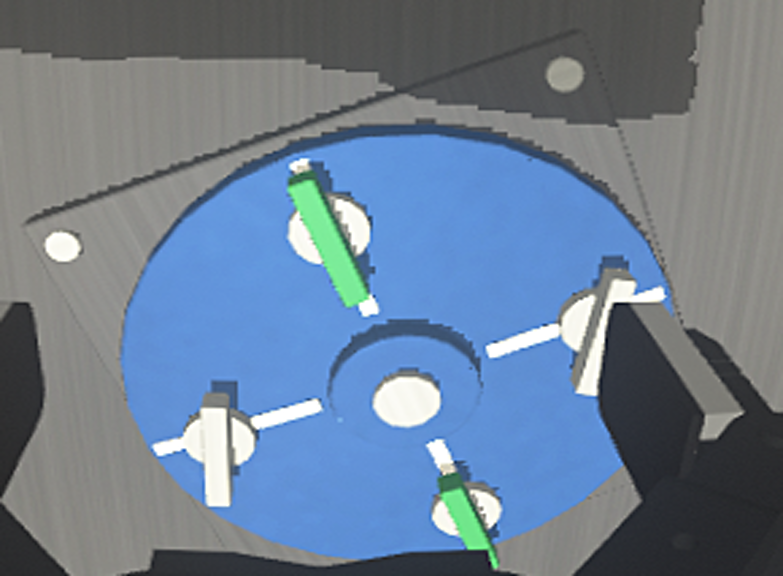

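View pics/side0c.png

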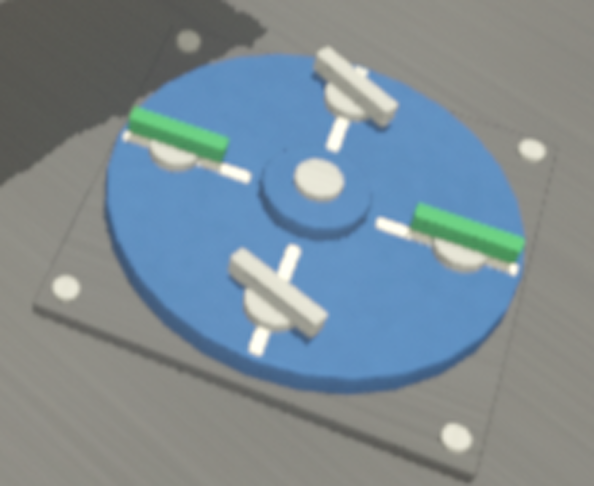

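```bash
python3 - <<'E'
from h import *
W=lambda p:np.array(p,float)/[2.7,2.4]+[200,170]
S=lambda p:np.array(p,float)/2.7+[360,220]
mw,ms=camera_model("wrist"),camera_model("side")
for n,m,f,line,bars in [("wrist",mw,W,[[155,450],[320,405],[487,352],[663,293]],[[215,407],[218,505],[618,281],[588,393]]),
   ("side",ms,S,[[256,352],[295,247],[330,148],[362,70]],[[238,258],[318,322],[325,54],[390,112]])]:
    L=back(m,n,f(line),.03)[:,:2];B=back(m,n,f(bars),.052)[:,:2]
    print(n,"line mid",(L[0]+L[3])/2,L.round(4).tolist())
    d=L[3]-L[0];print(" axis",np.arctan2(d[1],d[0]),np.linalg.norm(d))
    ax=np.arctan2(d[1],d[0])
    for i in (0,2):
        e=B[i+1]-B[i];a=np.arctan2(e[1],e[0])%np.pi
        print(" bar c",(B[i]+B[i+1])/2,"len",np.linalg.norm(e),"ang",a,"rel",a-ax,"q",1.2-(a-ax))
    print(" bars mid",B.mean(0))
m=mw;c=back(m,"wrist",W([[28,222],[580,30]]),.012);print(c,np.linalg.norm(c[0]-c[1]))
c=back(ms,"side",S([[36,308],[470,478],[556,152]]),.012);print(c,(c[0]+c[2])/2)
E
```

```text
wrist line mid [ 0.55792755 -0.13800199] [[0.4551, -0.179], [0.5246, -0.1517], [0.5908, -0.1245], [0.6608, -0.097]]
 axis 0.3791439855924417 0.22147639695180654
 bar c [ 0.48374184 -0.16642295] len 0.05524466986464042 ang 1.5421626040758738 rel 1.1630186184834321 q 0.036981381516567824
 bar c [ 0.63085715 -0.10701024] len 0.05442935710840776 ang 1.4740706432379338 rel 1.0949266576454921 q 0.10507334235450783
 bars mid [ 0.55729949 -0.13671659]
side line mid [ 0.55637253 -0.13840865] [[0.4552, -0.1793], [0.523, -0.1516], [0.5938, -0.1218], [0.6576, -0.0975]]
 axis 0.38376169258844606 0.21829726566088548
 bar c [ 0.47878733 -0.16957121] len 0.05203689010373168 ang 1.5432402759478951 rel 1.1594785833594492 q 0.040521416640550756
 bar c [ 0.62687313 -0.11065715] len 0.05319493839434922 ang 1.3827618866849454 rel 0.9990001940964993 q 0.20099980590350064
 bars mid [ 0.55283023 -0.14011418]
[[ 0.4079338  -0.06962312  0.012     ]
 [ 0.62144774  0.01687893  0.012     ]] 0.23037101816833858
[[ 0.40131172 -0.07718521  0.012     ]
 [ 0.48671273 -0.28996091  0.012     ]
 [ 0.70316195 -0.20538194  0.012     ]] [ 0.55223684 -0.14128357  0.012     ]
```

```bash
cat > wr.py <<'E'
from h import *
from scipy.optimize import minimize
def redmask(im):
    h=cv2.cvtColor(im,cv2.COLOR_BGR2HSV);return (((h[...,0]<6)|(h[...,0]>174))&(h[...,1]>150)&(h[...,2]>60)).astype(np.uint8)
bx=np.array([[x,y,z] for x in(-.045,.045) for y in(-.01,.01) for z in(.08,.11)])
def sil(m,n,p,ss=4):
    c,s=np.cos(p[2]),np.sin(p[2]);P=bx@np.array([[c,s,0],[-s,c,0],[0,0,1]])+[p[0],p[1],p[3] if len(p)>3 else 0]
    return cv2.convexHull(proj(m,n,P).astype(np.float32))[:,0]
def fit(views,p0,free=3):
    data=[]
    for n,m,im,box in views:
        k=redmask(im);x,y,w,h=box;kk=np.zeros_like(k);kk[y:y+h,x:x+w]=k[y:y+h,x:x+w];data.append((n,m,kk,kk.sum()))
    def cost(p):
        t=0
        for n,m,k,a in data:
            g=np.zeros(k.shape,np.uint8);cv2.fillConvexPoly(g,np.round(sil(m,n,p)*16).astype(np.int32),1,cv2.LINE_8,4)
            t+=(g!=k).sum()/a
        return t/len(data)
    best=None
    for th in p0[2]:
        i=np.array([p0[0],p0[1],th]);sim=np.vstack([i,i+[.02,0,0],i+[0,.02,0],i+[0,0,.3]])
        r=minimize(cost,i,method="Nelder-Mead",options=dict(initial_simplex=sim,maxfev=250,xatol=1e-4,fatol=1e-4))
        if best is None or r.fun<best.fun:best=r
    return best.x,best.fun
E
python3 - <<'E'
from wr import *
im={n:cv2.imread(f"pics/{n}0.png") for n in["scene","side","wrist"]};M={n:camera_model(n) for n in im}
V={"scene":("scene",M["scene"],im["scene"],(340,205,50,60)),"side":("side",M["side"],im["side"],(260,160,60,70)),"wrist":("wrist",M["wrist"],im["wrist"],(150,0,140,60))}
print(back(M["scene"],"scene",[[363,235]],.095),back(M["side"],"side",[[291,194]],.095))
c=back(M["side"],"side",[[291,194]],.095)[0]
th=[0,.5,1,1.5,2,2.5]
for k in (["scene"],["side"],["wrist"],["scene","side","wrist"],["side","wrist"]): print(k,fit([V[x] for x in k],(c[0],c[1],th)))
E
```

```text
[[0.45635098 0.16760932 0.095     ]] [[0.45245881 0.16295464 0.095     ]]
['scene'] (array([0.45458321, 0.16492534, 0.43965845]), np.float64(0.22448979591836735))
['side'] (array([0.45550073, 0.16653686, 0.59298641]), np.float64(0.37813884785819796))
['wrist'] (array([0.45343026, 0.16796431, 0.50941439]), np.float64(0.0988112927191679))
['scene', 'side', 'wrist'] (array([0.45380689, 0.16753764, 0.49768138]), np.float64(0.29567126123309884))
['side', 'wrist'] (array([0.45493061, 0.16706913, 0.58074429]), np.float64(0.25922038273038334))
```

```bash
python3 - <<'E'
from h import *
ms=camera_model("side");mc=camera_model("scene")
print("side purp1,purp2,turq,yellow",back(ms,"side",[[227,237],[143,209],[220,175],[278,116]],.1).round(3).tolist())
print("scene",back(mc,"scene",[[383,202],[467,198],[441,233],[462,303]],.1).round(3).tolist())
E
```

```text
side purp1,purp2,turq,yellow [[0.318, 0.15, 0.1], [0.257, 0.288, 0.1], [0.393, 0.274, 0.1], [0.571, 0.341, 0.1]]
scene [[0.343, 0.167, 0.1], [0.271, 0.301, 0.1], [0.41, 0.285, 0.1], [0.585, 0.351, 0.1]]
```

>>> arm_command(
  targets="0.6 -2 4 0 0.12; 0.6 -4 8 0 0.24; 0.6 -6 12 0 0.36; 0.6 -7.1 16.7 0 0.48; 0.6 -7.1 16.7 0 0.6; 0.6 -7.1 16.7 0 0.72; 0.6 -7.1 16.7 0 0.84; 0.6 -7.1 16.7 0 0.96; 0.6 -7.1 16.7 0 1.08; 0.6 -7.1 16.7 0 1.2; 0.6 -7.1 16.7 0 1.32; 0.6 -7.1 16.7 0 1.4",
)

```text
clock: 1.15
tcp_pos: [0.4537, 0.167, 0.2448]
tool_rot: [-0.0, 0.082, 0.997, -0.0]
wrist_force: [-0.2, -0.0, 0.2]
grip_width: 0.598
```

>>> arm_command(
  targets="0.6 0 0 0 0.12; 0.6 0 0 0 0.24; 0.6 0 0 0 0.36; 0.6 0 0 0 0.48; 0.6 0 0 0 0.6; 0.6 0 0 0 0.68; 0.6 0 0 0 0.68; 0.6 0 0 0 0.68",
)

```text
clock: 1.82
tcp_pos: [0.4536, 0.167, 0.2447]
tool_rot: [-0.0, -0.254, 0.967, -0.001]
wrist_force: [-0.9, 0.6, -0.4]
grip_width: 0.598
```

```bash
python3 - <<'E'
from wr import *
m=camera_model("wrist");im=camera("wrist");o=get_obs();print(o["tcp_pos"],o["tool_rot"],o["qpos"],o["grip_width"])
k=redmask(im);ys,xs=np.nonzero(k);print(xs.min(),xs.max(),ys.min(),ys.max(),k.sum())
p,f=fit([("wrist",m,im,(0,0,640,480))],(.454,.167,[.3,.5,.7]));print(p,f)
cv2.polylines(im,[np.round(sil(m,"wrist",p)).astype(int)],True,(0,255,0),1)
cv2.imwrite("pics/w1.png",im)
E
```

```text
[0.45359698 0.16700552 0.24466421] [-2.67607837e-04 -2.53538443e-01  9.67325140e-01 -5.09064616e-04] [ 1.84589385e-01  1.92360516e-01 -1.46047444e-01  1.23284922e+00
 -1.05387714e-03 -3.28083413e-01] 0.6057794273144317
302 330 161 278 2991
[0.45499391 0.16528078 0.50158763] 0.12270143764627214
```

View pics/w1.png

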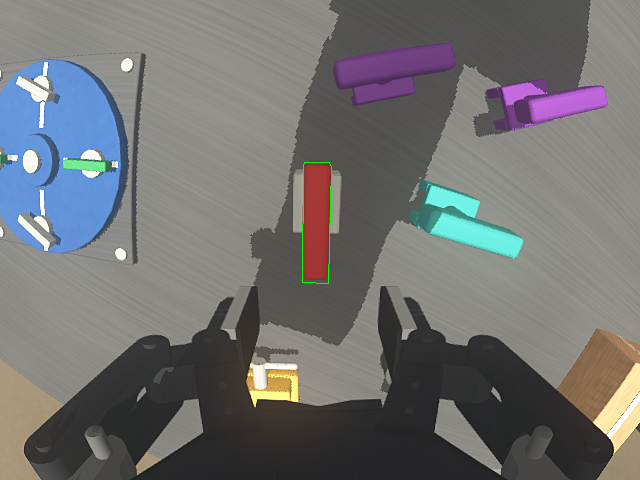

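>>> arm_command(
  targets="0.6 0.1 -0.2 -3 0; 0.6 0.1 -0.2 -6 0; 0.6 0.1 -0.2 -9 0; 0.6 0.1 -0.2 -12 0; 0.6 0.1 -0.2 -14 0; 0.6 0.1 -0.2 -15.3 0; 0.6 0.1 -0.2 -15.3 0; 0.6 0.1 -0.2 -15.3 0",
  squeeze=60,
)

```text
clock: 2.53
tcp_pos: [0.4544, 0.1649, 0.0916]
tool_rot: [-0.001, -0.253, 0.968, -0.0]
wrist_force: [0.4, 0.3, 0.6]
grip_width: 0.605
```

>>> arm_command(
  targets="0.1 0 0 0 0; 0.1 0 0 0 0; 0.1 0 0 0 0; 0.1 0 0 0 0; 0.1 0 0 0 0; 0.1 0 0 0 0; 0.1 0 0 0 0; 0.1 0 0 0 0",
  squeeze=80,
)

```text
clock: 3.2
tcp_pos: [0.4551, 0.1651, 0.0928]
tool_rot: [0.0, -0.253, 0.968, -0.001]
wrist_force: [-1.6, -0.0, 8.2]
grip_width: 0.223
```

>>> arm_command(
  targets="0.1 0 0 2 0; 0.1 0 0 5 0; 0.1 0 0 8 0; 0.1 0 0 11 0; 0.1 0 0 12 0; 0.1 0 0 12 0",
  squeeze=100,
)

```text
clock: 3.7
tcp_pos: [0.4563, 0.1654, 0.2157]
tool_rot: [0.003, -0.252, 0.968, -0.001]
wrist_force: [0.6, -0.2, -3.9]
grip_width: 0.216
```

>>> arm_command(
  targets="0.1 0.2 -2 0 0.08; 0.1 0.5 -5 0 0.18; 0.1 0.8 -8 0 0.28; 0.1 1 -11.5 0 0.38; 0.1 1.2 -15 0 0.48; 0.1 1.4 -18 0 0.58; 0.1 1.6 -21 0 0.68; 0.1 1.9 -24 0 0.78; 0.1 2.1 -26 0 0.88; 0.1 2.3 -27 0 0.95; 0.1 2.3 -27.3 0 1.03; 0.1 2.3 -27.3 0 1.03",
)

```text
clock: 4.7
tcp_pos: [0.4788, -0.1084, 0.2146]
tool_rot: [0.002, -0.697, 0.717, 0.001]
wrist_force: [0.2, 0.5, -3.9]
grip_width: 0.223
```

```bash
python3 - <<'E'
from wr import *
o=get_obs();print(o["tcp_pos"],o["tool_rot"],o["qpos"],o["grip_width"])
for n in ("wrist","side"):
    im=camera(n);cv2.imwrite(f"pics/{n}2.png",im)
E
```

```text
[ 0.47884793 -0.10841905  0.21462263] [ 0.00237359 -0.69702371  0.71704268  0.00145296] [-0.39190349  0.21723572 -0.19595764  1.15838874  0.00551024 -1.93438982] 0.22282765654750208
```

View pics/wrist2.png

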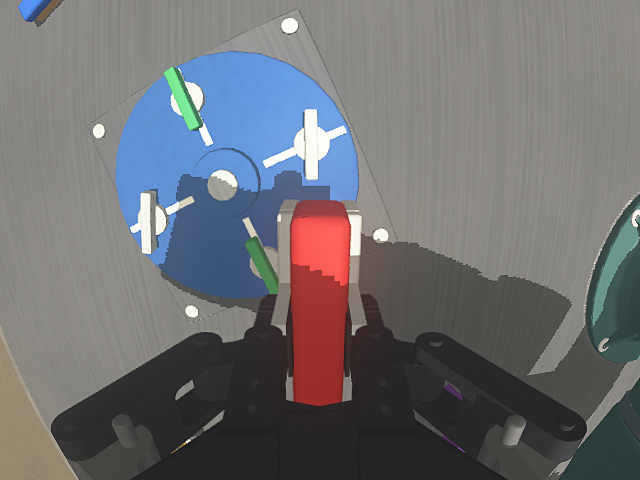

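View pics/side2.png

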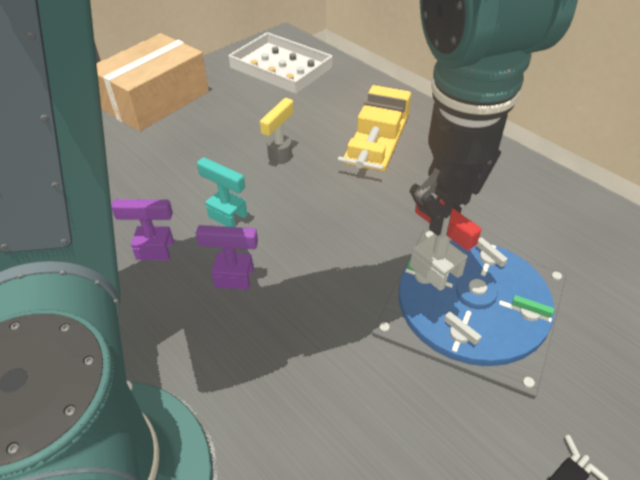

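```bash
python3 - <<'E'
from wr import *
im=cv2.imread("pics/wrist2.png");cv2.imwrite("pics/w2c.png",cv2.resize(im[80:270,110:370],None,fx=3,fy=3,interpolation=cv2.INTER_CUBIC))
E
```

```text
(no output)
```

View pics/w2c.png

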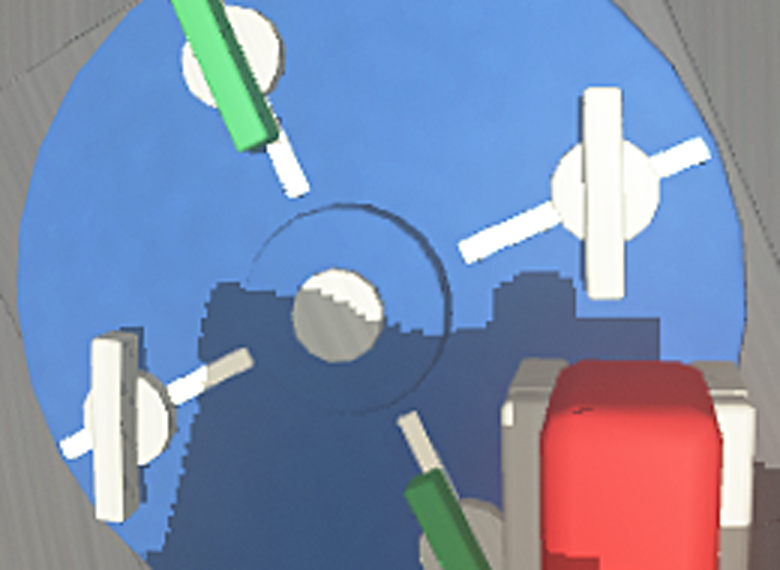

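```bash
cat > meas.py <<'E'
from h import *
def meas(m,n,line,bars):
    L=back(m,n,line,.03)[:,:2];B=back(m,n,bars,.052)[:,:2]
    d=L[3]-L[0];ax=np.arctan2(d[1],d[0])
    print(n,"mid",((L[0]+L[3])/2).round(4),"axis",ax.round(3),"len",np.linalg.norm(d).round(4),"R inner/outer",[np.linalg.norm(x-(L[0]+L[3])/2).round(4) for x in L])
    for i in (0,2):
        e=B[i+1]-B[i];a=np.arctan2(e[1],e[0])%np.pi
        print(" bar c",((B[i]+B[i+1])/2).round(4),"len",np.linalg.norm(e).round(4),"ang",a.round(3),"q",(1.2-(a-ax)).round(3))
E
python3 - <<'E'
from meas import *
F=lambda p:np.array(p,float)/3+[110,80]
m=camera_model("wrist")
meas(m,"wrist",F([[708,149],[462,252],[251,357],[62,449]]),F([[602,88],[605,298],[109,337],[108,521]]))
E
```

```text
wrist mid [ 0.5571 -0.1352] axis 0.37 len 0.2226 R inner/outer [np.float64(0.1113), np.float64(0.0361), np.float64(0.0359), np.float64(0.1113)]
 bar c [ 0.4824 -0.165 ] len 0.0554 ang 1.549 q 0.021
 bar c [ 0.631  -0.1059] len 0.0569 ang 1.393 q 0.177
```

>>> arm_command(
  targets="0.1 0.2 -3 0 0; 0.1 0.4 -5.7 0 0; 0.1 0.4 -5.7 -2.5 0; 0.1 0.4 -5.7 -5 0; 0.1 0.4 -5.7 -5.5 0; 0.1 0.4 -5.7 -5.5 0",
)

```text
clock: 5.3
tcp_pos: [0.4818, -0.1633, 0.1588]
tool_rot: [0.002, -0.695, 0.719, 0.003]
wrist_force: [0.3, -1.1, -3.3]
grip_width: 0.219
```

```bash
python3 - <<'E'
from wr import *
o=get_obs();print(o["tcp_pos"],o["tool_rot"],o["wrist_force"])
for n in ("wrist","side"):
    im=camera(n)
    if n=="side": im=cv2.resize(im[180:380,350:600],None,fx=3,fy=3,interpolation=cv2.INTER_CUBIC)
    cv2.imwrite(f"pics/{n}3.png",im)
E
```

```text
[ 0.48183344 -0.16334687  0.15878615] [ 0.00204149 -0.69480704  0.71918726  0.00294934] [ 0.25408277 -1.13666186 -3.25447536]
```

View pics/wrist3.png

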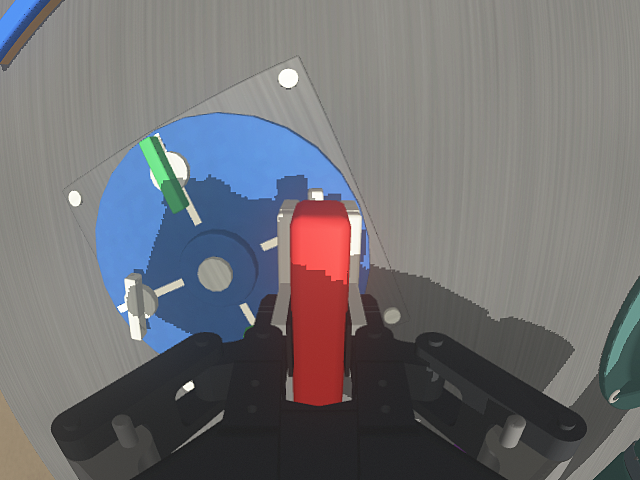

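View pics/side3.png

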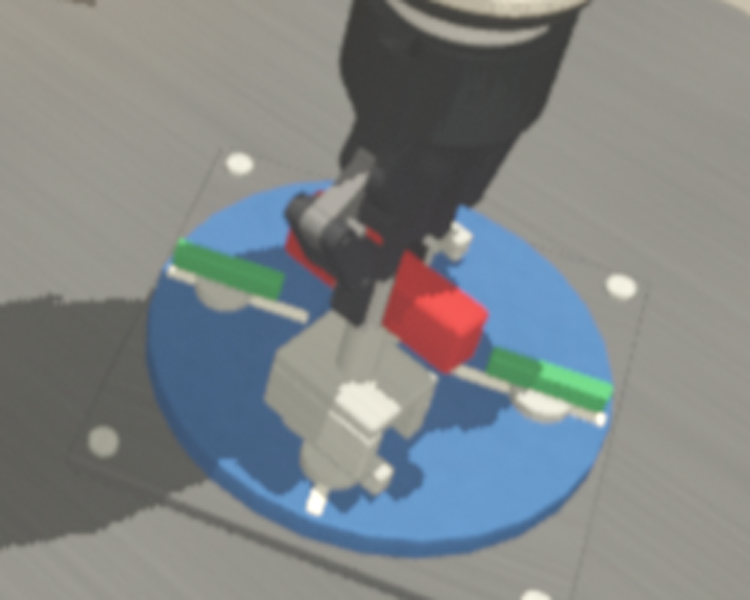

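>>> arm_command(
  targets="0.1 0.1 -0.3 -1 0; 0.1 0.1 -0.3 -2 0; 0.1 0.1 -0.3 -2.9 0; 0.1 0.1 -0.3 -2.9 0; 0.1 0.1 -0.3 -2.9 0",
)

```text
clock: 5.82
tcp_pos: [0.4842, -0.1669, 0.1319]
tool_rot: [0.003, -0.695, 0.719, 0.001]
wrist_force: [-0.9, -0.1, -2.6]
grip_width: 0.218
```

```bash
python3 - <<'E'
from wr import *
o=get_obs();print(o["tcp_pos"],o["tool_rot"],o["wrist_force"],o["torque"])
im=camera("side")
im=cv2.resize(im[180:380,350:600],None,fx=3,fy=3,interpolation=cv2.INTER_CUBIC)
cv2.imwrite(f"pics/side4.png",im)
E
```

```text
[ 0.48419624 -0.16694697  0.13192994] [ 0.00263188 -0.6950925   0.71891466  0.00109686] [-0.92594413 -0.06543544 -2.58309995] [-0.00615543 -0.04030793  0.02709976]
```

View pics/side4.png

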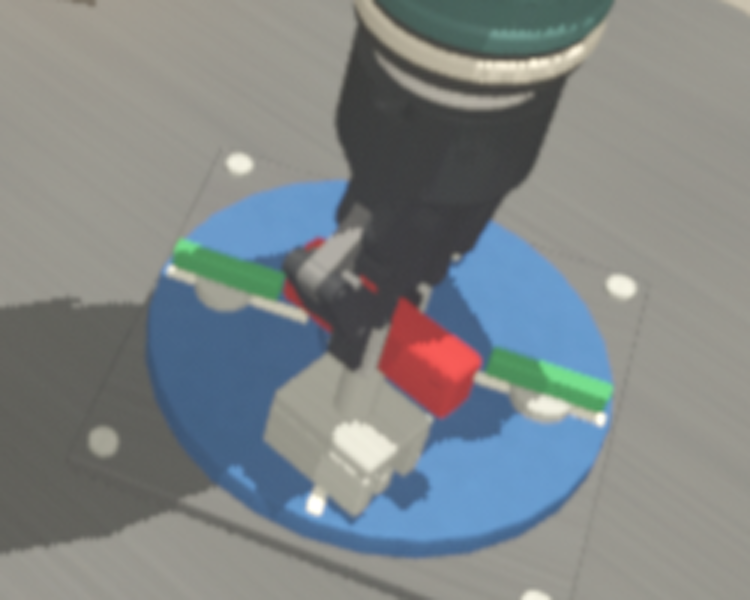

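>>> arm_command(
  targets="0.1 -0.2 0.1 -0.2 0; 0.1 -0.2 0.1 -0.2 -0.08; 0.1 -0.2 0.1 -0.2 -0.16; 0.1 -0.2 0.1 -0.2 -0.24; 0.1 -0.2 0.1 -0.2 -0.32; 0.1 -0.2 0.1 -0.2 -0.4; 0.1 -0.2 0.1 -0.2 -0.48; 0.1 -0.2 0.1 -0.2 -0.56; 0.1 -0.2 0.1 -0.2 -0.64; 0.1 -0.2 0.1 -0.2 -0.72; 0.1 -0.2 0.1 -0.2 -0.75; 0.1 -0.2 0.1 -0.2 -0.75",
)

```text
clock: 6.87
tcp_pos: [0.4825, -0.166, 0.1308]
tool_rot: [0.003, -0.383, 0.924, -0.0]
wrist_force: [-0.1, 1.1, 7.0]
grip_width: 0.222
```

```bash
python3 - <<'E'
from wr import *
o=get_obs();q=o["tool_rot"];print(o["tcp_pos"],q,"wx",2*np.arctan2(q[2],q[1])-np.pi,o["wrist_force"],o["torque"])
im=camera("side")
im=cv2.resize(im[180:380,350:600],None,fx=3,fy=3,interpolation=cv2.INTER_CUBIC)
cv2.imwrite(f"pics/side5.png",im)
E
```

```text
[ 0.4824754  -0.16597875  0.13078308] [ 3.34289697e-03 -3.82826203e-01  9.23814236e-01 -4.24607008e-04] wx 0.7857119460055313 [-0.0552899   1.13243729  6.96637445] [ 0.24614535  0.16898248 -0.10397697]
```

View pics/side5.png

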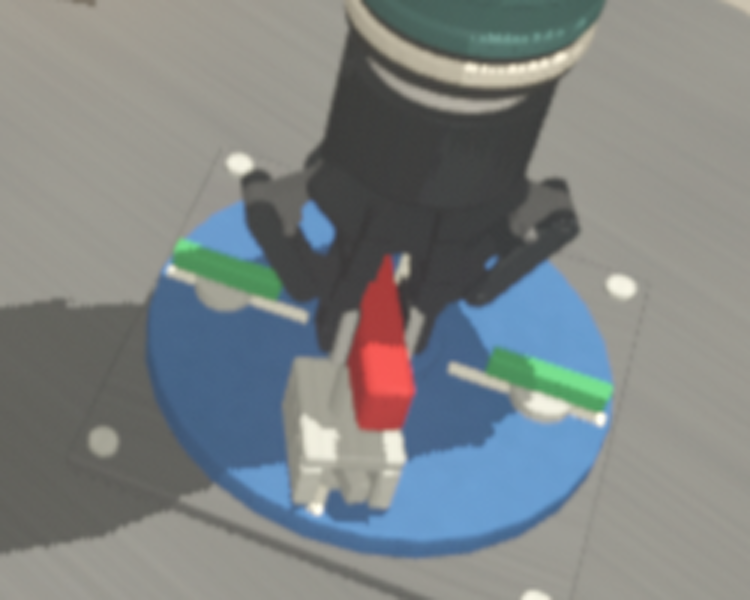

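>>> arm_command(
  targets="0.1 0 0 0.1 0.07; 0.1 0 0 0.1 0.12; 0.1 0 0 1 0.12; 0.1 0 0 3 0.12; 0.1 0 0 6 0.12; 0.1 0 0 7.5 0.12; 0.1 0 0 7.5 0.12; 0.1 0 0 7.5 0.12",
)

```text
clock: 7.58
tcp_pos: [0.4827, -0.1661, 0.2063]
tool_rot: [0.004, -0.438, 0.899, -0.001]
wrist_force: [-0.9, 0.1, -4.4]
grip_width: 0.22
```

```bash
python3 - <<'E'
from wr import *
o=get_obs();q=o["tool_rot"];print(o["tcp_pos"],q,"wx",2*np.arctan2(q[2],q[1])-np.pi,o["wrist_force"],o["torque"])
for n in ("wrist","side"):
    im=camera(n)
    if n=="side": im=cv2.resize(im[180:380,350:600],None,fx=3,fy=3,interpolation=cv2.INTER_CUBIC)
    cv2.imwrite(f"pics/{n}6.png",im)
E
```

```text
[ 0.4826741  -0.1661016   0.20626408] [ 3.76200210e-03 -4.38044273e-01  8.98945188e-01 -7.81686204e-04] wx 0.9068511094961176 [-0.91248961  0.12656488 -4.37034049] [-0.04902292  0.04886932  0.02224215]
```

View pics/side6.png

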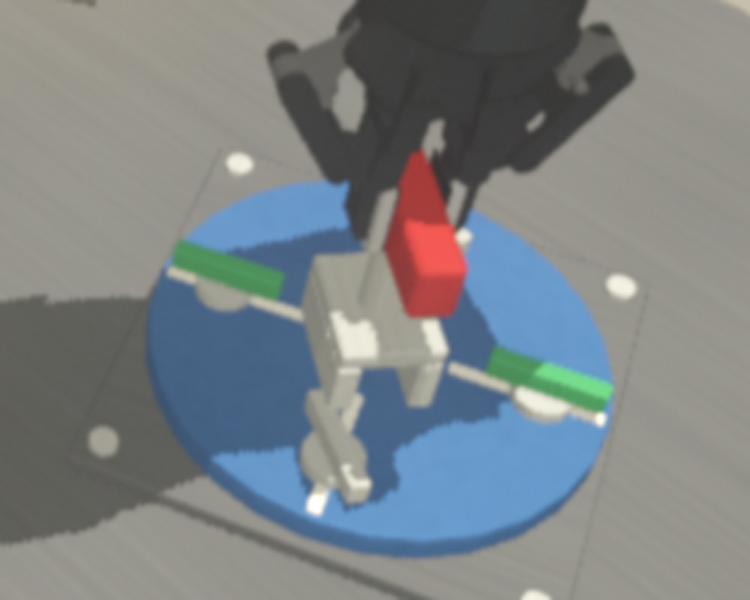

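View pics/wrist6.png

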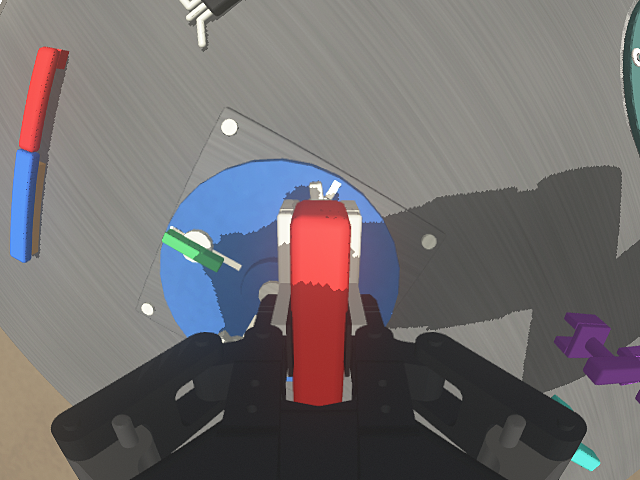

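Bar L has rotated; measure it in the side view crop: its top face runs roughly from (316,400) to (356,488).

```bash
python3 - <<'E'
from h import *
m=camera_model("side");F=lambda p:np.array(p,float)/3+[350,180]
B=back(m,"side",F([[316,400],[356,480]]),.052)[:,:2];e=B[1]-B[0];a=np.arctan2(e[1],e[0])%np.pi
print(B.mean(0),np.linalg.norm(e),a,1.2-(a-.377))
im=cv2.imread("pics/side6.png")[370:530,260:420];cv2.imwrite("pics/s6c.png",cv2.resize(im,None,fx=3,fy=3))
E
```

```text
[ 0.47899696 -0.1679751 ] 0.04572494752948521 1.0711052411931794 0.5058947588068206
```

View pics/s6c.png

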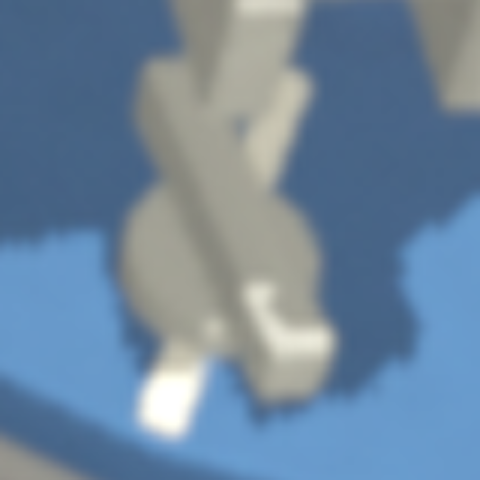

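>>> arm_command(
  targets="0.1 2 0.8 0 0.08; 0.1 5 2 0 0.17; 0.1 8 3.2 0 0.26; 0.1 11 4.4 0 0.35; 0.1 13.5 5.4 0 0.43; 0.1 14.8 5.9 0 0.5; 0.1 14.8 5.9 -2 0.5; 0.1 14.8 5.9 -4 0.5; 0.1 14.8 5.9 -4.5 0.5; 0.1 14.8 5.9 -4.5 0.5; 0.1 14.8 5.9 -4.5 0.5",
)

```text
clock: 8.6
tcp_pos: [0.6297, -0.1068, 0.1598]
tool_rot: [0.003, -0.647, 0.763, 0.001]
wrist_force: [-0.4, 0.0, -3.4]
grip_width: 0.217
```

```bash
python3 - <<'E'
from wr import *
o=get_obs();q=o["tool_rot"];print(o["tcp_pos"],q,"wx",2*np.arctan2(q[2],q[1])-np.pi,o["wrist_force"],o["torque"])
for n in ("wrist","side"):
    im=camera(n)
    if n=="side": im=cv2.resize(im[180:380,350:600],None,fx=3,fy=3,interpolation=cv2.INTER_CUBIC)
    cv2.imwrite(f"pics/{n}7.png",im)
E
```

```text
[ 0.62968114 -0.10676906  0.15984093] [ 0.00251024 -0.64681007  0.76264559  0.0014628 ] wx 1.406795743223853 [-0.43179488  0.01878676 -3.35814886] [-0.05004189 -0.00673256  0.05077133]
```

View pics/side7.png

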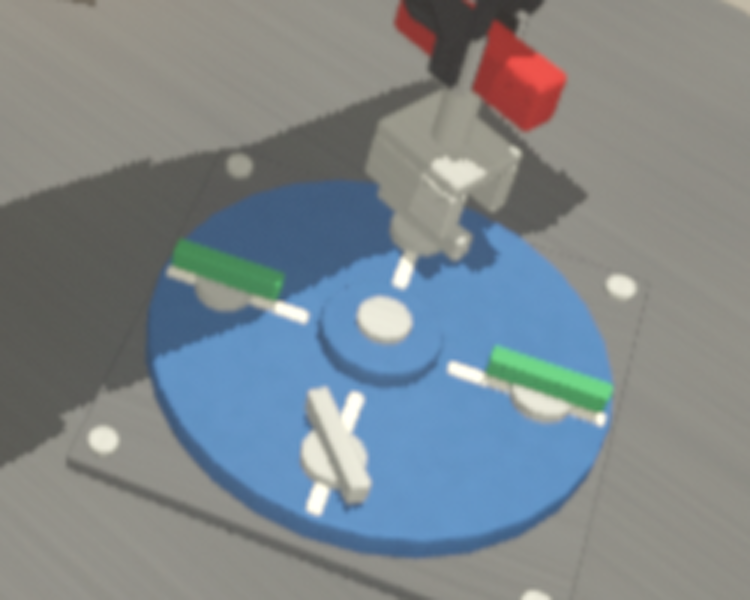

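View pics/wrist7.png

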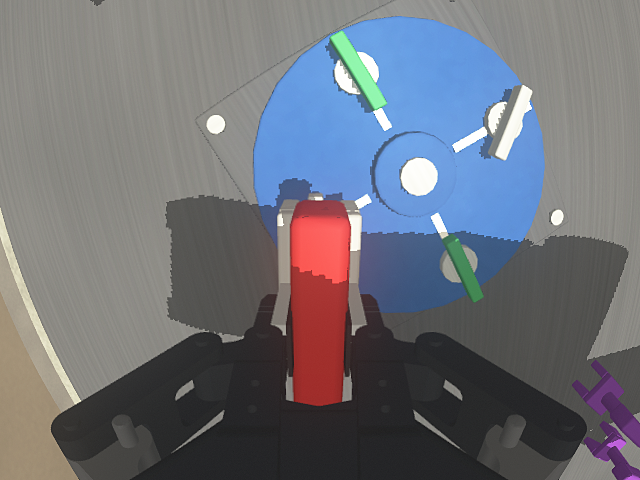

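>>> arm_command(
  targets="0.1 0.1 0 -1 0; 0.1 0.1 0 -2 0; 0.1 0.1 0 -2.7 0; 0.1 0.1 0 -2.7 0; 0.1 0.1 0 -2.7 0; 0.1 0.1 0 -2.7 0",
)

```text
clock: 9.2
tcp_pos: [0.6313, -0.107, 0.134]
tool_rot: [0.003, -0.647, 0.763, 0.001]
wrist_force: [0.3, -0.4, -3.6]
grip_width: 0.216
```

```bash
python3 - <<'E'
from wr import *
o=get_obs();q=o["tool_rot"];print(o["tcp_pos"],q,"wx",2*np.arctan2(q[2],q[1])-np.pi,o["wrist_force"],o["torque"])
im=camera("side");im=cv2.resize(im[180:380,350:600],None,fx=3,fy=3,interpolation=cv2.INTER_CUBIC)
cv2.imwrite("pics/side8.png",im)
E
```

```text
[ 0.63129047 -0.10698166  0.13396627] [ 3.09093767e-03 -6.46822954e-01  7.62633741e-01  5.38014616e-04] wx 1.4068307231856565 [ 0.31352899 -0.40242637 -3.57963667] [ 0.05230474 -0.03182502  0.00893246]
```

View pics/side8.png

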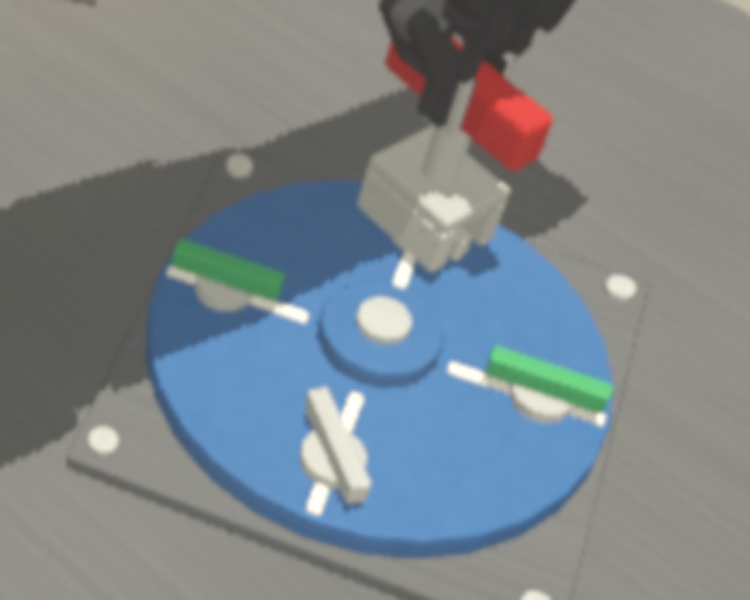

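>>> arm_command(
  targets="0.1 0 0 -0.25 -0.05; 0.1 0 0 -0.25 -0.13; 0.1 0 0 -0.25 -0.21; 0.1 0 0 -0.25 -0.29; 0.1 0 0 -0.25 -0.37; 0.1 0 0 -0.25 -0.45; 0.1 0 0 -0.25 -0.53; 0.1 0 0 -0.25 -0.61; 0.1 0 0 -0.25 -0.69; 0.1 0 0 -0.25 -0.77; 0.1 0 0 -0.25 -0.85; 0.1 0 0 -0.25 -0.9",
)

```text
clock: 10.25
tcp_pos: [0.6308, -0.1066, 0.1319]
tool_rot: [0.003, -0.249, 0.969, -0.001]
wrist_force: [-3.7, 2.2, -1.7]
grip_width: 0.215
```

```bash
python3 - <<'E'
from wr import *
o=get_obs();q=o["tool_rot"];print(o["tcp_pos"],q,"wx",2*np.arctan2(q[2],q[1])-np.pi,o["wrist_force"],o["torque"],o["qpos"])
im=camera("side");im=cv2.resize(im[180:380,350:600],None,fx=3,fy=3,interpolation=cv2.INTER_CUBIC)
cv2.imwrite("pics/side9.png",im)
E
```

```text
[ 0.63081129 -0.10663287  0.13186192] [ 2.65821100e-03 -2.48722375e-01  9.68570973e-01 -6.20532764e-04] wx 0.5027238224229147 [-3.74584892  2.16433285 -1.68058247] [0.62975856 1.07884055 0.15333421] [-0.29545274  0.5046208   0.02400742  1.08499641  0.00170427 -0.79817215]
```

View pics/side9.png

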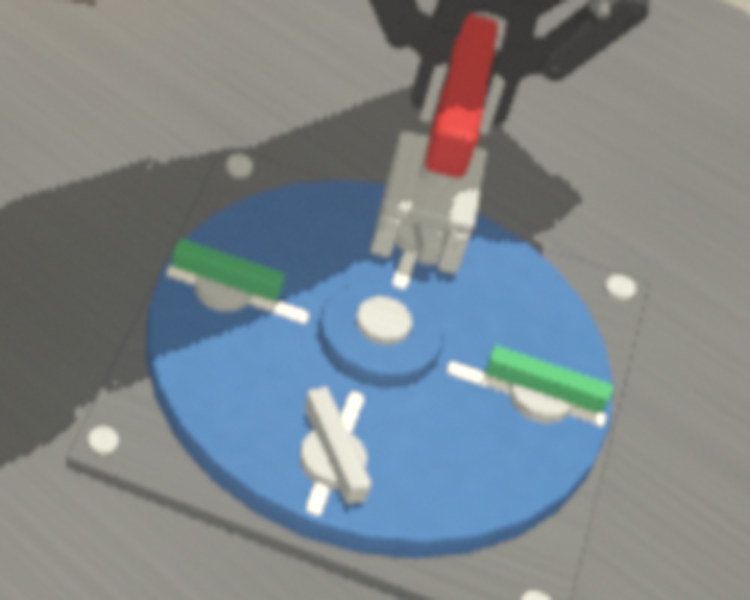

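>>> arm_command(
  targets="0.1 0 0 0 -0.08; 0.1 0 0 0 -0.16; 0.1 0 0 0 -0.24; 0.1 0 0 0 -0.32; 0.1 0 0 0 -0.4; 0.1 0 0 0 -0.41; 0.1 0 0 0 -0.41; 0.1 0 0 0 -0.41",
)

```text
clock: 10.97
tcp_pos: [0.6308, -0.1064, 0.1319]
tool_rot: [0.002, -0.047, 0.999, -0.001]
wrist_force: [-1.0, 3.6, -2.2]
grip_width: 0.219
```

>>> arm_command(
  targets="0.1 0 0 0.1 0.08; 0.1 0 0 0.1 0.15; 0.1 0 0 0.5 0.15; 0.1 0 0 2 0.15; 0.1 0 0 5 0.15; 0.1 0 0 7.5 0.15; 0.1 0 0 7.5 0.15; 0.1 0 0 7.5 0.15",
)

```text
clock: 11.63
tcp_pos: [0.6316, -0.1069, 0.2083]
tool_rot: [0.004, -0.121, 0.993, -0.002]
wrist_force: [0.2, -0.5, -3.3]
grip_width: 0.219
```

```bash
python3 - <<'E'
from wr import *
o=get_obs();q=o["tool_rot"];print(o["tcp_pos"],q,"wx",2*np.arctan2(q[2],q[1])-np.pi,o["wrist_force"],o["torque"],o["qpos"])
im=camera("side");im=cv2.resize(im[180:380,350:600],None,fx=3,fy=3,interpolation=cv2.INTER_CUBIC)
cv2.imwrite("pics/side10.png",im)
E
```

```text
[ 0.63160243 -0.10685008  0.20830998] [ 0.00396661 -0.12119552  0.99261947 -0.00158017] wx 0.2429906161317965 [ 0.24737638 -0.50123715 -3.31170316] [-0.01036905  0.02409446  0.06966178] [-2.94824770e-01  4.70120903e-01  1.75274391e-01  1.26741616e+00
  3.17775991e-04 -5.37814030e-01]
```

View pics/side10.png

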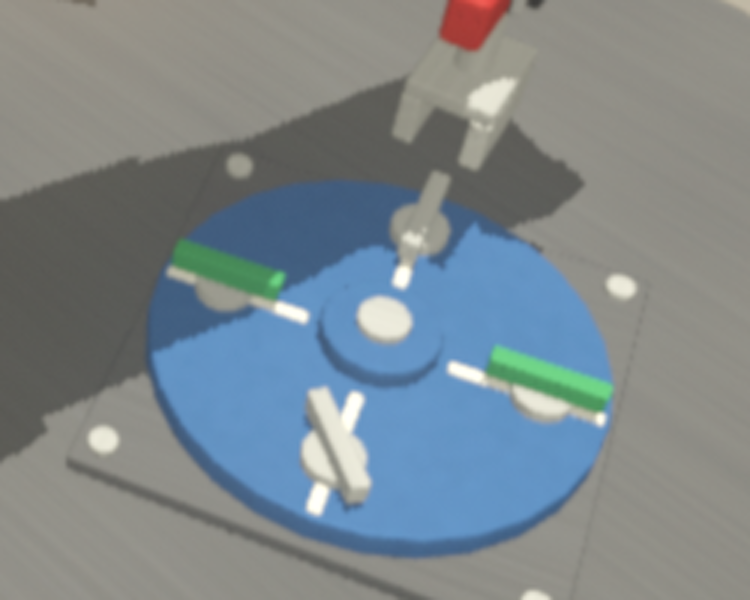

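>>> arm_command(
  targets="0.1 -2 -0.8 0 0.09; 0.1 -5 -2 0 0.18; 0.1 -8 -3.2 0 0.27; 0.1 -11 -4.4 0 0.36; 0.1 -13.5 -5.4 0 0.45; 0.1 -14.9 -5.9 0 0.54; 0.1 -14.9 -5.9 0 0.63; 0.1 -14.9 -5.9 0 0.72; 0.1 -14.9 -5.9 -2 0.81; 0.1 -14.9 -5.9 -4 0.81; 0.1 -14.9 -5.9 -4.7 0.81; 0.1 -14.9 -5.9 -4.7 0.81",
)

```text
clock: 12.68
tcp_pos: [0.4806, -0.165, 0.1577]
tool_rot: [0.002, -0.502, 0.865, 0.002]
wrist_force: [-0.9, 0.4, -3.2]
grip_width: 0.218
```

```bash
python3 - <<'E'
from wr import *
o=get_obs();q=o["tool_rot"];print(o["tcp_pos"],q,"wx",2*np.arctan2(q[2],q[1])-np.pi,o["wrist_force"],o["torque"])
for n in ("wrist","side"):
    im=camera(n)
    im=cv2.resize(im[180:380,350:600] if n=="side" else im[100:300,180:430],None,fx=3,fy=3,interpolation=cv2.INTER_CUBIC)
    cv2.imwrite(f"pics/{n}11.png",im)
E
```

```text
[ 0.48059779 -0.1649656   0.1577231 ] [ 0.00185143 -0.50210966  0.8647998   0.0019408 ] wx 1.0520772089021122 [-0.86223861  0.42255579 -3.22943155] [-0.04679949 -0.02134333 -0.01273993]
```

View pics/side11.png

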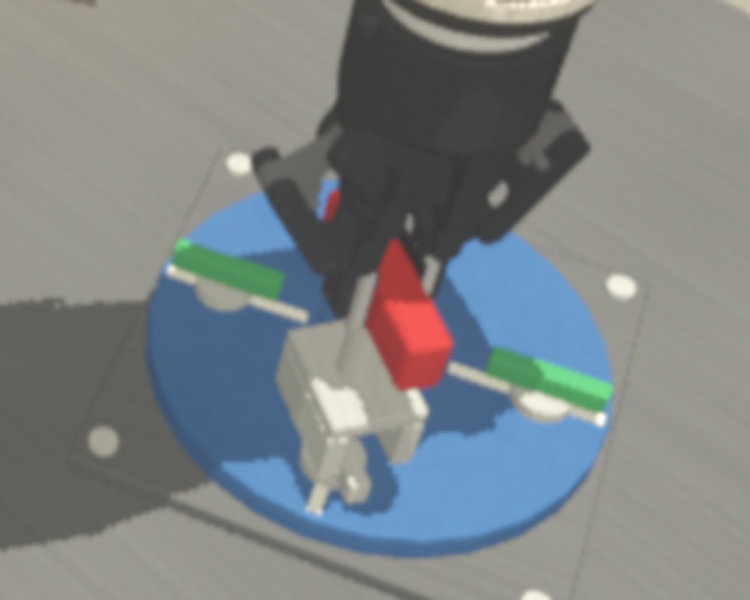

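View pics/wrist11.png

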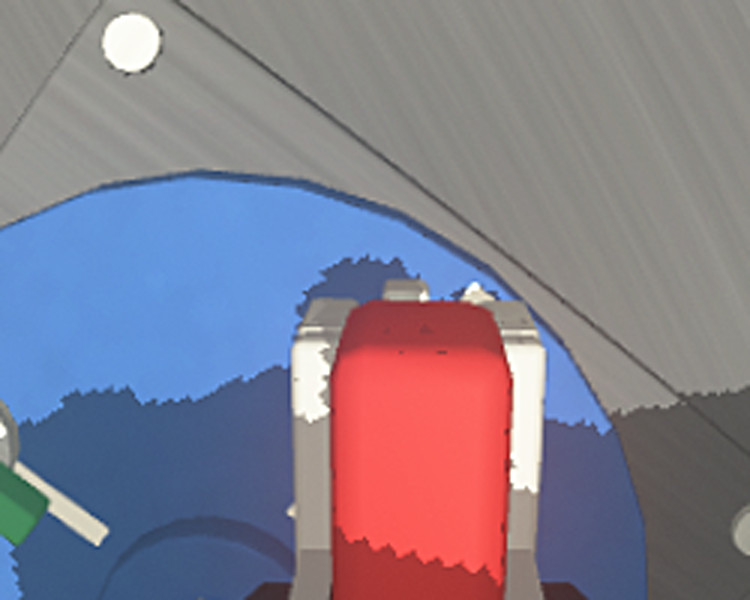

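>>> arm_command(
  targets="0.1 0.2 -0.1 -1 0; 0.1 0.2 -0.1 -2 0; 0.1 0.2 -0.1 -2.6 0; 0.1 0.2 -0.1 -2.6 0; 0.1 0.2 -0.1 -2.6 0; 0.1 0.2 -0.1 -2.6 0",
)

```text
clock: 13.28
tcp_pos: [0.4841, -0.1667, 0.1344]
tool_rot: [0.003, -0.502, 0.865, 0.0]
wrist_force: [-0.2, -0.1, -2.7]
grip_width: 0.22
```

>>> arm_command(
  targets="0.1 0 0 0 -0.08; 0.1 0 0 0 -0.16; 0.1 0 0 0 -0.24; 0.1 0 0 0 -0.32; 0.1 0 0 0 -0.4; 0.1 0 0 0 -0.48; 0.1 0 0 0 -0.56; 0.1 0 0 0 -0.64; 0.1 0 0 0 -0.72; 0.1 0 0 0 -0.8; 0.1 0 0 0 -0.88; 0.1 0 0 0 -0.95",
)

```text
clock: 14.28
tcp_pos: [0.4834, -0.166, 0.1345]
tool_rot: [0.002, -0.049, 0.999, -0.001]
wrist_force: [-3.1, 3.2, -1.7]
grip_width: 0.211
```

```bash
python3 - <<'E'
from wr import *
o=get_obs();q=o["tool_rot"];print(o["tcp_pos"],q,"wx",2*np.arctan2(q[2],q[1])-np.pi,o["wrist_force"],o["torque"])
im=camera("side");im=cv2.resize(im[180:380,350:600],None,fx=3,fy=3,interpolation=cv2.INTER_CUBIC)
cv2.imwrite("pics/side12.png",im)
E
```

```text
[ 0.48337506 -0.16600273  0.13452326] [ 2.15695249e-03 -4.92776657e-02  9.98782627e-01 -5.69215846e-04] wx 0.09859550730553845 [-3.05344151  3.22356788 -1.69459938] [1.03770522 0.96481558 0.15668478]
```

View pics/side12.png

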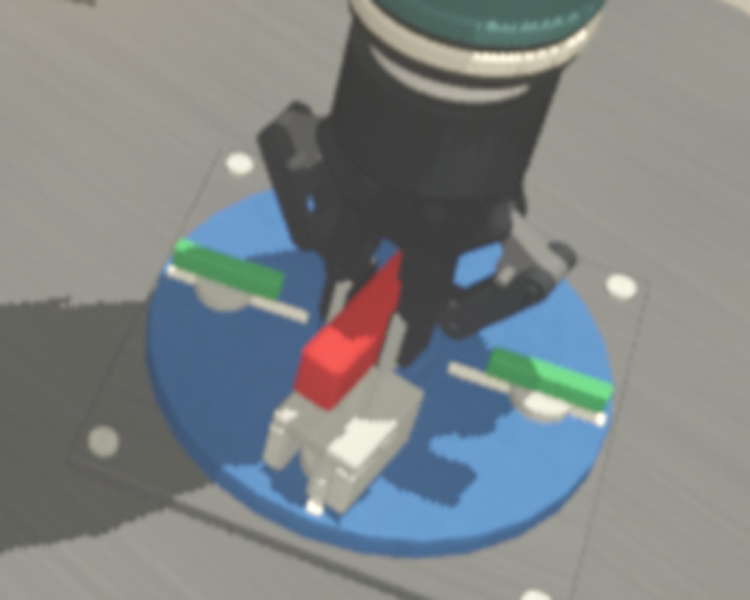

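>>> arm_command(
  targets="0.1 0 0 0.1 0.08; 0.1 0 0 0.1 0.15; 0.1 0 0 0.5 0.15; 0.1 0 0 2 0.15; 0.1 0 0 5 0.15; 0.1 0 0 8 0.15; 0.1 0 0 8 0.15; 0.1 0 0 8 0.15",
)

```text
clock: 15.0
tcp_pos: [0.4843, -0.1665, 0.2161]
tool_rot: [0.004, -0.121, 0.993, -0.001]
wrist_force: [-0.7, 0.0, -4.7]
grip_width: 0.216
```

>>> arm_command(
  targets="0.1 0 3 0 0; 0.1 -0.5 6 0 0; 0.1 -1 9 0 0; 0.1 -1.5 12 0 0; 0.1 -2 15 0 0; 0.1 -2.5 18 0 0; 0.1 -2.5 21 0 0; 0.1 -2.5 24 0 0; 0.1 -2.5 26 0 0; 0.1 -2.5 28 0 0; 0.1 -2.5 28 0 0; 0.1 -2.5 28 0 0",
)

```text
clock: 16.0
tcp_pos: [0.4587, 0.1141, 0.2153]
tool_rot: [0.003, -0.121, 0.993, -0.002]
wrist_force: [-0.0, -0.2, -3.4]
grip_width: 0.218
```

```bash
python3 - <<'E'
from wr import *
o=get_obs();q=o["tool_rot"];print(o["tcp_pos"],q,"wx",2*np.arctan2(q[2],q[1])-np.pi,o["wrist_force"],o["torque"])
for n in ("wrist","side","scene"):
    im=camera(n);cv2.imwrite(f"pics/{n}13.png",im)
    if n=="side": cv2.imwrite("pics/side13c.png",cv2.resize(im[220:370,370:570],None,fx=4,fy=4,interpolation=cv2.INTER_CUBIC))
E
```

```text
[0.45874514 0.11413505 0.21525226] [ 0.00301555 -0.12135251  0.99260372 -0.00152412] wx 0.24330609202769926 [-0.01635215 -0.22681014 -3.41840992] [0.00171098 0.0204495  0.06868309]
```

View pics/side13c.png

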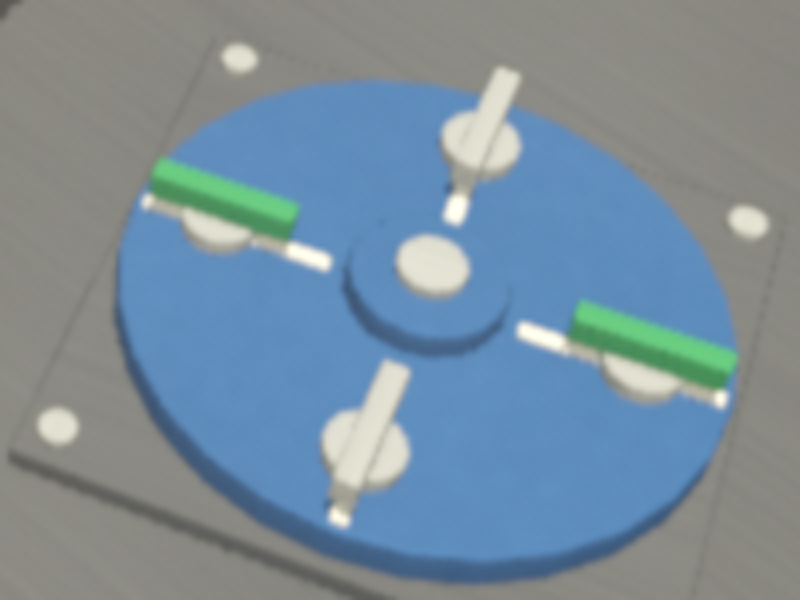

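View pics/wrist13.png

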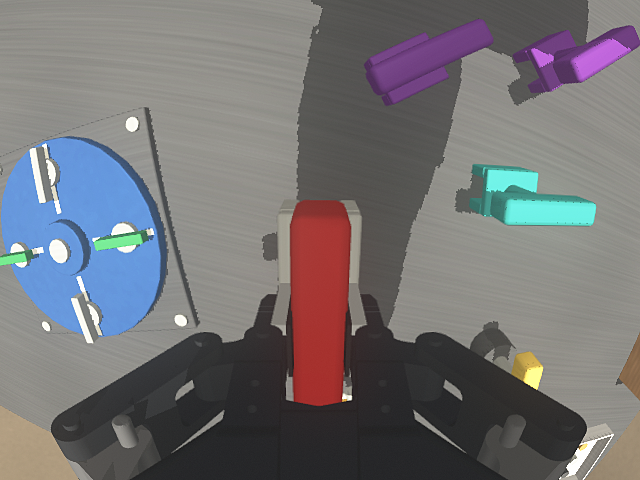

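View pics/scene13.png

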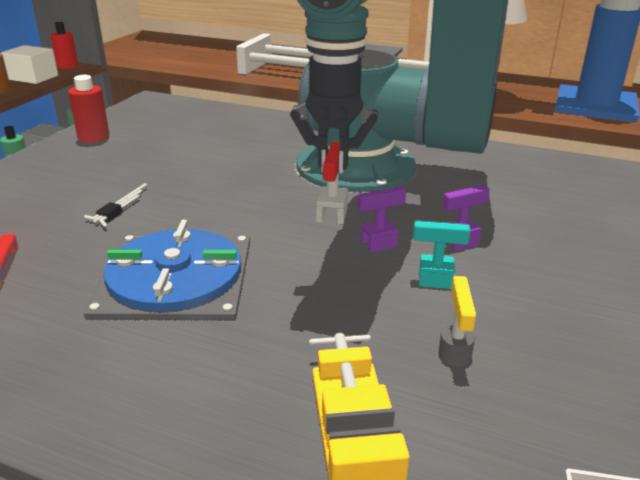

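```bash
python3 - <<'E'
from h import *
m=camera_model("side");F=lambda p:np.array(p,float)/4+[370,220]
for b in ([[397,365],[344,483]],[[508,72],[461,178]]):
    B=back(m,"side",F(b),.052)[:,:2];e=B[0]-B[1];a=np.arctan2(e[1],e[0])
    print(B.mean(0),np.linalg.norm(e),a,1.2-(a-.377))
m=camera_model("wrist")
for b in ([[80,296],[92,341]],[[35,150],[45,202]]):
    B=back(m,"wrist",b,.052)[:,:2];e=B[0]-B[1];a=np.arctan2(e[1],e[0])
    print("w",B.mean(0),np.linalg.norm(e),a,1.2-(a-.377))
E
```

```text
[ 0.48086744 -0.16805512] 0.05591551411235896 0.33710303628615373 1.2398969637138462
[ 0.62508372 -0.11020515] 0.06292903243065798 0.3451175453910335 1.2318824546089664
w [ 0.62790812 -0.10281527] 0.055889658978516825 -2.9191234076390544 4.496123407639055
w [ 0.48322946 -0.16411493] 0.052893262365126904 -2.7971970874080068 4.374197087408007
```

>>> arm_command(
  targets="0.1 0 0 -3 0; 0.1 0 0 -6 0; 0.1 0 0 -9 0; 0.1 0 0 -11 0; 0.1 0 0 -11.6 0; 0.1 0 0 -11.8 0; 0.1 0 0 -11.8 0; 0.1 0 0 -11.8 0",
)

```text
clock: 16.82
tcp_pos: [0.46, 0.1127, 0.0989]
tool_rot: [0.004, -0.12, 0.993, -0.002]
wrist_force: [0.5, -0.8, -2.6]
grip_width: 0.218
```

>>> arm_command(
  targets="0.1 0 0 -0.1 0; 0.1 0 0 -0.2 0; 0.1 0 0 -0.3 0; 0.1 0 0 -0.3 0",
)

```text
clock: 17.15
tcp_pos: [0.4601, 0.1127, 0.096]
tool_rot: [0.004, -0.12, 0.993, -0.002]
wrist_force: [-0.6, 0.2, -3.9]
grip_width: 0.216
```

>>> arm_command(
  targets="0.1 0 0 -0.1 0; 0.1 0 0 -0.2 0; 0.1 0 0 -0.2 0; 0.1 0 0 -0.2 0",
)

```text
clock: 17.48
tcp_pos: [0.46, 0.1127, 0.094]
tool_rot: [0.004, -0.12, 0.993, -0.002]
wrist_force: [-0.4, 0.9, -3.6]
grip_width: 0.217
```

>>> arm_command(
  targets="0.1 0 0 -0.1 0; 0.1 0 0 -0.15 0; 0.1 0 0 -0.15 0; 0.1 0 0 -0.15 0",
)

```text
clock: 17.82
tcp_pos: [0.4604, 0.1127, 0.093]
tool_rot: [0.005, -0.12, 0.993, -0.002]
wrist_force: [-0.5, -1.5, 8.1]
grip_width: 0.221
```

>>> arm_command(
  targets="0.3 0 0 0 0; 0.45 0 0 0 0; 0.55 0 0 0 0; 0.6 0 0 0 0; 0.6 0 0 0 0; 0.6 0 0 0 0",
)

```text
clock: 18.32
tcp_pos: [0.4604, 0.1127, 0.093]
tool_rot: [0.005, -0.12, 0.993, -0.002]
wrist_force: [-0.5, 0.1, 0.2]
grip_width: 0.602
```

>>> arm_command(
  targets="0.6 0 0 1 0; 0.6 0 0 3 0; 0.6 0 0 6 0; 0.6 0 0 9 0; 0.6 0 0 12 0; 0.6 0 0 15 0; 0.6 0 0 15 0; 0.6 0 0 15 0",
)

```text
clock: 18.98
tcp_pos: [0.4612, 0.1128, 0.2441]
tool_rot: [0.006, -0.12, 0.993, -0.002]
wrist_force: [0.4, 0.1, -1.2]
grip_width: 0.602
```

```bash
python3 - <<'E'
from wr import *
o=get_obs();print(o["tcp_pos"],o["grip_width"],o["wrist_force"])
m=camera_model("wrist");im=camera("wrist");p,f=fit([("wrist",m,im,(0,0,640,480))],(.46,.113,[.1,.25]));print(p,f)
a=cv2.resize(im,(400,300));b=cv2.resize(camera("side"),(400,300));c=cv2.resize(camera("scene"),(400,300))
cv2.imwrite("pics/end.png",np.vstack([np.hstack([a,b]),np.hstack([c,c*0])]))
E
```

```text
[0.46116106 0.11279038 0.24413625] 0.6015601062855452 [ 0.39004615  0.07985877 -1.20315374]
[0.45958632 0.11179539 0.23234949] 0.12137379126375458
```

View pics/end.png

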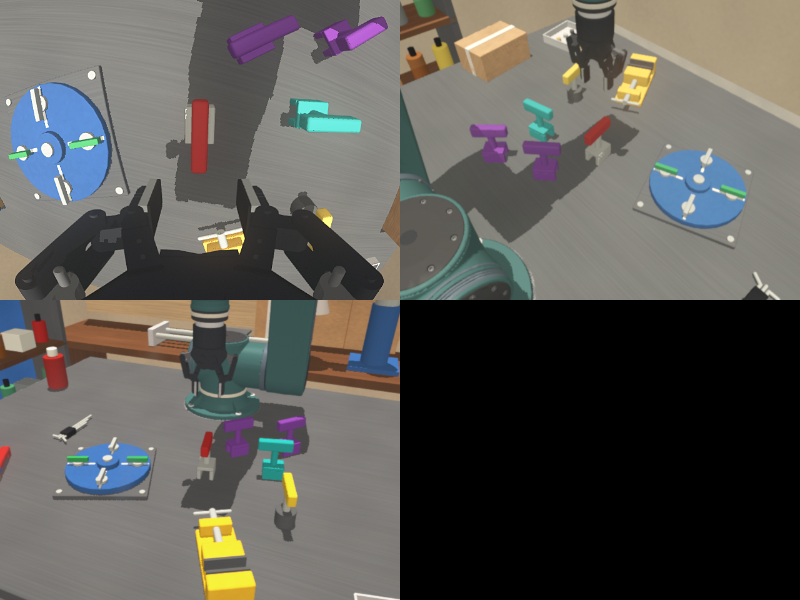

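The wrench stands upright and free on the bench, both bars lie along their lines, and the gripper is clear of everything.

```bash
python3 -c "
from bench import *
print(sign_off())"
```

```text
the job is handed in; nothing more can be done
None
```

I tightened both loose screws with the red wrench in the order you asked for and handed the job in at about 19 s of the 58 s allowed. No verdict was reported.

**Sequence:** I turned the screw nearest the robot to about 0.5 rad. The opposite one then went to its line, at about 1.23 rad, and after that I went back and finished the first at about 1.24 rad. Only the wrench fork went down onto the screws.

**Final checks:**
- **Screw angles:** The side camera read about 1.24 and 1.23 rad. The wrist camera agreed on the first (1.23) but read 1.36 on the second. I put that down to its steep view near the picture edge. All these readings are above 1.0 and below the 1.5 stop.
- **Wrench:** It stands upright and free on the bench at about (0.460, 0.112). It took up contact force when set down at the same tool height as when I picked it up. The open gripper is 15 cm higher, touching nothing.

**One oddity:** On the first turn the wrench pressed down on the screw collar with about 10 N. I worked 1 to 4 mm higher for the later turns.

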